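Sort two clamp spindles by thread hand in test nuts

TASK

Sort the two clamp spindles standing in the wooden rack by thread hand: one is right-hand, the other left-hand. Try them in the two fixed test nuts (plain block: right-hand, goes in clockwise seen from above; block with a groove round it: left-hand, goes in anticlockwise), starting with the square head parallel to the block; the wrong nut will not take a spindle. Leave each spindle screwed at least 15 mm down into the nut of its own hand, dropping none and leaving the tape, pen and nippers where they are.

Things in the scene. Friction and masses are not known exactly. Their poses are not given: they have to be found in the camera images.
- spindle_a_mid (a point): Middle of one steel clamp spindle, 100 mm long, 0.28 kg, standing tip down, loose; z is its axis, up. Square head 22 mm across flats (x and y are square to them) from 14 to 48 mm above this point: grip it there from above. Below it a collar 38 mm in diameter, 8 to 14 mm above this point, with a 30 mm cone on it up to 16.5 mm. Right- or left-hand: not told.
- spindle_b_mid (a point): Middle of the other spindle, alike but for the thread hand. Below the collar both have a steep four-start round thread, 25 mm over the ridges, 72 mm of travel a turn, down to 34 mm below this point, then a plain bevelled tip 16 mm in diameter down to 50 mm below. The ridges' lower ends lie on the +x, +y, -x and -y sides.
- rh_nut_mouth (a point): Centre of the mouth of the right-hand test nut, on its top face, 72 mm above the table; z up along the bore, x and y square to the block. With the head parallel to the block (any quarter turn) and the spindle's middle 25 mm above this point, the ridges stand between the ribs; from there a right-hand spindle goes down 1 mm per 5 degrees clockwise (2 mm play). A left-hand one stops within 5 mm.
- lh_nut_mouth (a point): Centre of the mouth of the left-hand test nut, on its top face, 72 mm above the table; z up along the bore, x and y square to the block. Mirror image of the right-hand nut: same start, but a left-hand spindle goes down 1 mm per 5 degrees anticlockwise, and a right-hand one stops within 5 mm. A groove 6 mm wide and 3 mm deep runs round the block 20 to 26 mm below the top.
- rh_nut: The right-hand test nut, fixed: upright steel block 56 mm square, 60 mm high, on a dark base plate 100 x 84 x 12 mm; origin on the table under the bore. Bore 31 mm, open 60 mm deep, with four round ribs from 3 mm below the mouth that leave 20 mm free. Oiled: its own spindle turns in with a few N; let go, it stays or sinks a little further, 33 mm at most (collar on the nut).
- lh_nut: The left-hand test nut, fixed, same sizes; told apart by the groove round its block. Which nut stands where varies. Not listed, but solid: a toggle clamp on a plate in the middle behind (50 mm high) and a bag sealer on the left from y = 0.30 m on, its raised arm up to 270 mm high: start and travel above it.
- rack: The rack: a fixed wooden block 64 mm deep (x), 136 mm long (y), 64 mm high; origin under its centre. The spindles hang by their collars in two holes 31 mm in diameter, 72 mm apart along y, heads turned anyhow; lift a spindle 60 mm to clear the rack and 110 mm to pass over the other one's head (106 mm above the table).
- tape_mid (a point): Middle of a bystander: a roll of masking tape lying flat, 98 mm wide, 25 mm high.
- pen_mid (a point): Middle of a bystander: a marker pen lying on the table, 135 mm long, 16 mm thick.
- nippers_mid (a point): Middle of a bystander: a pair of nippers lying on the table, 44 x 129 x 14 mm.
- spindle_a: Spindle a itself; origin at the end of its tip, z along its axis, up.
- spindle_b: Spindle b itself; origin at the end of its tip, z along its axis, up.
There are look-alikes about, which are no part of the job. What is shaped like the spindle_b but red is not meant.

How it is judged:
At the end, for the whole second after the job is handed in: One spindle is screwed down in each test nut, at least 10 mm below the height at which the thread starts (only a spindle of the nut's own hand can get there), on the bore's axis within 6 mm, upright within 7 degrees, released and at rest (((z of spindle_a_mid in the frame of rh_nut_mouth below 0.0146 m and horizontal distance between spindle_a_mid and rh_nut_mouth below 0.006 m) or (z of spindle_b_mid in the frame of rh_nut_mouth below 0.0146 m and horizontal distance between spindle_b_mid and rh_nut_mouth below 0.006 m)) and ((z of spindle_a_mid in the frame of lh_nut_mouth below 0.0146 m and horizontal distance between spindle_a_mid and lh_nut_mouth below 0.006 m) or (z of spindle_b_mid in the frame of lh_nut_mouth below 0.0146 m and horizontal distance between spindle_b_mid and lh_nut_mouth below 0.006 m)) and angle between each of spindle_a_mid, spindle_b_mid's own z axis and vertical below 0.12 rad and linear speed of each of spindle_a, spindle_b below 0.02 m/s); the robot touches nothing.
It fails at once if a spindle is tipped over (more than 45 degrees) (angle between any of spindle_a_mid, spindle_b_mid's own z axis and vertical above 0.8 rad).
It fails at once if the tape, pen or nippers are shoved more than 40 mm (distance of any of tape_mid, pen_mid, nippers_mid from where it was at the start of the episode above 0.04 m).
It also fails if it takes over 67 s, if anything falls off the work surface, if the arm or the gripper's body presses on something with over 40 N, if the wrist force passes 120 N, or if a joint passes its speed limit or range.

ROBOT

A 6-joint arm with a two-finger parallel gripper is mounted at the origin on a cart in front of the work surface, level with it; the furniture and walls round the work are solid. World frame = base frame: x ahead of the robot, y to its left, z up, the work surface at z = 0. Lengths are in m, angles in rad, forces in N, time in s.
With the tool pointing down it reaches from about 0.3 to 0.875 m from the base axis. Payload 6.4 kg.
Tool frame: the origin (TCP) lies between the finger pads; the fingertips stand 25 mm ahead of it and the grasp point (between the pads) lies 6 mm ahead of it (ctrl.finger_overhang is the distance from the TCP to the fingertips, in m); x points along the fingers, z is the direction in which the jaws open and shut, and the axes are right-handed (so a half turn about x gives the same grasp; the last joint's range is limited). The gripper opens to 85 mm and grips with 20 to 120 N. Pads are 22 mm wide; open, the fingers measure 114 mm over their backs; the gripper's body (76 mm by 85 mm) begins 54 mm behind the grasp point. The pads swing forward as they close: fully open they stand 13 mm farther back than shut.
Start: joints at [0.922, 0.181, 1.607, -0, 1.354, -0.206], TCP at [0.246, 0.52, 0.256] pointing down, gripper open.
Joint ranges: [-2.99, 2.99], [-0.89, 2.07], [0.3, 2.58], [-1.14, 4.28], [0, 2.63], [-3.12, 3.12]. Speed limits (rad/s): [2.57, 2.57, 3.01, 3.14, 3.14, 3.14].

INTERFACE

Orientations are given as a unit quaternion [w, x, y, z].
In Python, from bench import ctrl gives the robot as it stands.
- The arm moves only by the tool jog_arm, never from a script. Its argument "commands" is one flat list of numbers, 7 for each row, row after row: the shift along the tool's x, y, z as a fraction of full scale, then the turn, a rotation vector about the tool's x, y, z as a fraction of full scale, then the gripper's target within -1 to 1 (fully open at 1, half-way at 0, shut at -1). A call has 1 to 10 rows; each row is the pose to reach, as a shift and turn from the pose commanded when the call began, along the tool's axes at that moment, turning the shorter way round; what a row does not reach only later rows make up. Full scale, the value 1, is 0.2 m for a shift and 2 pi rad for a turn. A row lasts 1/8 s, in which the tool goes at most 62.5 mm and 10.7 degrees, less where a joint would pass 70% of its speed; a pose out of reach is approached as far as the arm can. A call with a number of a shift or a turn outside -1 to 1 is refused whole. A call with a gripper value outside its range is refused whole. The fingers move at their own pace and stop on an object; the grip force is fixed at half the most. Time passes only in rows, so rows that repeat a pose let the fingers close. It gives the time, the measured TCP pose, the force and the opening at its end, in the units of the state.
- ctrl.get_obs(): the state, without advancing time (a new reading comes with each control period).
- ctrl.camera(name): name is "scene" or "top" or "wrist"; returns a dict with "frame" (400x640x3 uint8, red, green, blue), "K" (3x3 intrinsics, pixels), "rvec" (rotation vector, rad) and "tvec" (3), from world to camera coordinates, as OpenCV has them; the wrist camera has in their place "tool_from_camera" (4x4, takes a point from camera to tool coordinates, whose origin is the TCP and whose axes are the tool frame's). Camera axes: x right, y down, z forward; pixel columns grow to the right and rows downward; lengths in m; the calibration is good to about 2 mm. A picture is of the moment at which its call begins: read the wrist's pose just before it. There is no depth.
- ctrl.hand_in(): hands the job in, once; it reports no verdict.
The state is a dict: "time_s": time; "q": joint angles; "dq": joint speeds; "joint_efforts": joint torques, N m; "eef_pos": TCP position; "eef_rot": TCP orientation; "wrist_force": force on the tool from outside, world axes, zero at the start; "torque": the same for the moment, N m; "opening": opening from 0.0 (shut) to 1.0 (fully open).
Only numpy, scipy, OpenCV 4.12 (cv2) and the standard library are available. Lean on these libraries where they do the work, as an engineer would, in place of code of your own. Each camera call takes 0.05 s, during which the arm holds its last target.

## Working session

There is one attempt and no reset: what is moved stays moved. The work goes in short steps, Python scripts to look and compute and a tool call to move; the robot and the scene stay as the last step left them, time stands still between calls to the robot, and variables do not carry over. Pictures are saved under pics/ and viewed, and the job is handed in when it is done.

Besides the shell and the picture viewer there is one more tool, called after "Request:" as name(argument=value, ...), one argument or row to a line, values as JSON. jog_arm: Moves the arm, as the interface text tells. Its arguments: {"type":"object","properties":{"commands":{"type":"array","items":{"type":"number"}}},"required":["commands"]}

```bash
ls; mkdir -p pics; python3 - <<'E'
from bench import ctrl
import cv2
o=ctrl.get_obs(); print(o)
for n in ["scene","top","wrist"]:
    c=ctrl.camera(n); cv2.imwrite(f"pics/{n}0.png",c["frame"][:,:,::-1])
    print(n,c["K"].tolist(),{k:v for k,v in c.items() if k not in("frame","K")})
E
```

```text
pics
{'time_s': 0.0, 'q': array([ 9.21698789e-01,  1.81534130e-01,  1.60803993e+00,  8.70395737e-06,
        1.35383107e+00, -2.06325297e-01]), 'dq': array([-0.00177085, -0.00201609, -0.00083947,  0.00015465,  0.00122932,
        0.00179855]), 'joint_efforts': array([-1.20193916e-03, -4.44860172e+01, -3.51343489e+01, -2.63512329e-04,
        8.93807912e-03, -1.47293053e-05]), 'eef_pos': array([0.24602236, 0.51911986, 0.2553726 ]), 'eef_rot': array([ 0.59698688, -0.37822677,  0.59818948,  0.37778369]), 'wrist_force': array([ 0.45877706, -0.09429216,  0.544763  ]), 'torque': array([-0.02271275, -0.02659915, -0.02638598]), 'opening': 0.9971266974264155}
scene [[362.7389524139593, 0.0, 319.8058287588614], [0.0, 362.7389524139593, 199.61625703837777], [0.0, 0.0, 1.0]] {'rvec': array([ 0.74825817, -2.6864485 ,  0.96019481]), 'tvec': array([0.38753508, 0.30358282, 0.7788875 ])}
top [[509.5346694561313, 0.0, 320.4933217951066], [0.0, 509.5346694561313, 194.4940412146251], [0.0, 0.0, 1.0]] {'rvec': array([ 2.14079727, -2.15069074,  0.1413084 ]), 'tvec': array([-0.06087276,  0.51138508,  1.25634944])}
wrist [[289.4229679947168, 0.0, 316.13124753290134], [0.0, 289.4229679947168, 197.7685456658833], [0.0, 0.0, 1.0]] {'tool_from_camera': array([[ 1.84705960e-03, -3.14371668e-01,  9.49298184e-01,
        -1.17197171e-01],
       [ 2.70475599e-04, -9.49299612e-01, -3.14372667e-01,
         7.97106485e-02],
       [ 9.99998258e-01,  8.37427048e-04, -1.66838310e-03,
         5.65017452e-04],
       [ 0.00000000e+00,  0.00000000e+00,  0.00000000e+00,
         1.00000000e+00]])}
```

View pics/scene0.png

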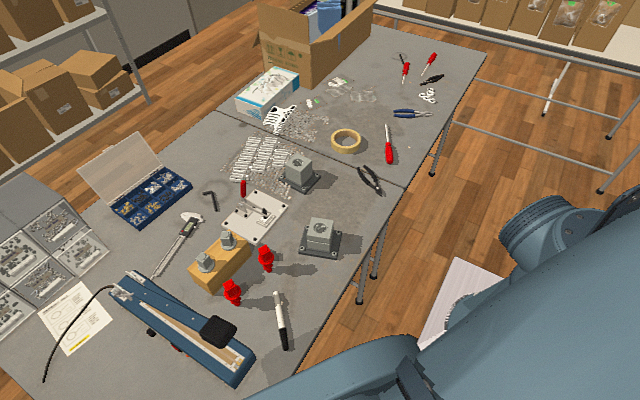

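View pics/top0.png

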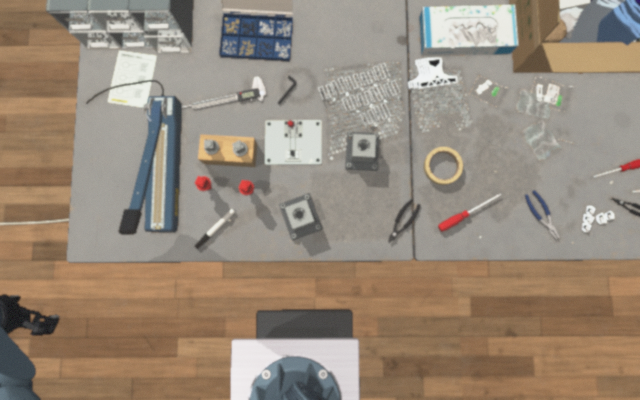

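View pics/wrist0.png

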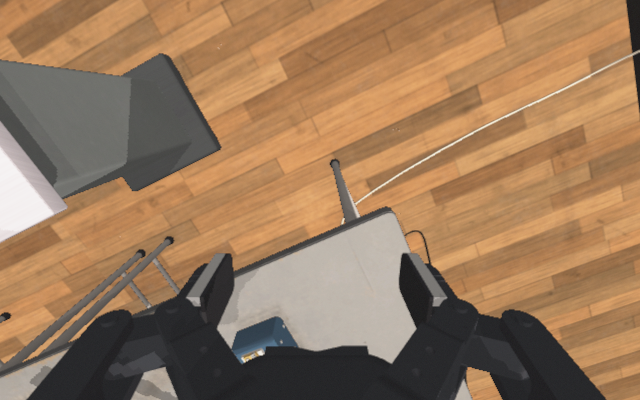

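The spindles meant are the two grey ones in the rack, at top-view px (211,147) and (240,147). The two red ones standing on the table at (203,183) and (246,187) are look-alikes and not meant. The nuts are at (300,215) and (363,150). I'll confirm this in enlarged crops.

```bash
cat > h.py <<'E'
import cv2,numpy as np
from bench import ctrl
from scipy.spatial.transform import Rotation as R
def ray(c,uv,z):
    Rm=cv2.Rodrigues(np.array(c["rvec"]))[0]; t=np.array(c["tvec"])
    C=-Rm.T@t; d=Rm.T@np.linalg.inv(c["K"])@np.array([uv[0],uv[1],1.])
    return C+d*(z-C[2])/d[2]
def toolR(o): 
    w,x,y,z=o["eef_rot"]; return R.from_quat([x,y,z,w])
def wray(c,o,uv,z):
    T=np.array(c["tool_from_camera"]); M=toolR(o).as_matrix()
    C=M@T[:3,3]+o["eef_pos"]; d=M@T[:3,:3]@np.linalg.inv(c["K"])@np.array([uv[0],uv[1],1.])
    return C+d*(z-C[2])/d[2]
def wproj(c,o,P):
    T=np.array(c["tool_from_camera"]); M=toolR(o).as_matrix()
    p=T[:3,:3].T@(M.T@(np.array(P)-o["eef_pos"])-T[:3,3]); q=np.array(c["K"])@p; return q[:2]/q[2]
def proj(c,P):
    return cv2.projectPoints(np.array([P],float),np.array(c["rvec"]),np.array(c["tvec"]),np.array(c["K"]),None)[0].ravel()
def crop(f,x0,y0,w,h,s,name):
    cv2.imwrite("pics/"+name,cv2.resize(f[y0:y0+h,x0:x0+w,::-1],None,fx=s,fy=s,interpolation=cv2.INTER_CUBIC))
E
python3 - <<'E'
from h import *
c=ctrl.camera("top"); 
crop(c["frame"],190,110,200,140,4,"t1.png")
s=ctrl.camera("scene"); crop(s["frame"],180,140,180,140,4,"s1.png")
for n,uv,z in [("sa",(211,147),.1),("sb",(240,147),.1),("nA",(300,215),.072),("nB",(363,150),.072)]: print(n,ray(c,uv,z))
E
```

```text
sa [0.62059959 0.20333543 0.1       ]
sb [0.62017861 0.13239101 0.1       ]
nA [ 0.4555101  -0.01309352  0.072     ]
nB [ 0.61735516 -0.16985592  0.072     ]
```

View pics/t1.png

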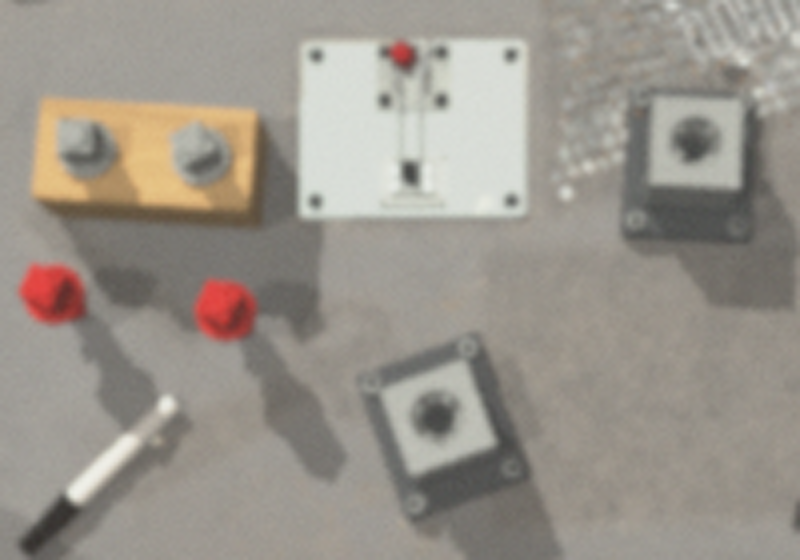

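View pics/s1.png

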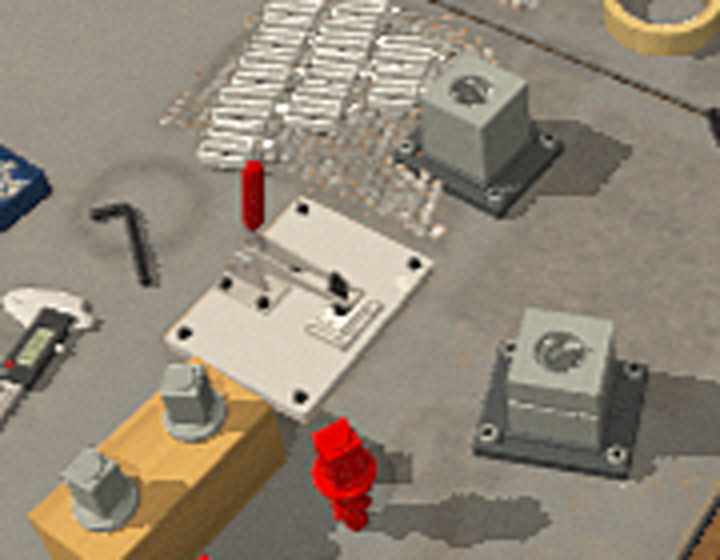

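The grooved (left-hand) nut is the near one: a groove line shows at scene-crop (555,400). The far one is plain, so right-hand. The spindles are confirmed grey in the rack.

```bash
cat >> h.py <<'E'
def yawof(o):
    z=toolR(o).as_matrix()[:,2]; return np.degrees(np.arctan2(z[1],z[0]))
def Rdown(yaw):
    t=np.radians(yaw); z=np.array([np.cos(t),np.sin(t),0]);x=np.array([0,0,-1.]);return R.from_matrix(np.c_[x,np.cross(z,x),z])
def plan(p,yaw,o=None,base=None):
    """shift, turn fractions from base(pos,yaw) or measured"""
    o=o or ctrl.get_obs()
    M=toolR(o) if base is None else Rdown(base[1]); p0=o["eef_pos"] if base is None else np.array(base[0])
    s=M.inv().apply(np.array(p)-p0)/.2; r=(M.inv()*Rdown(yaw)).as_rotvec()/(2*np.pi)
    return np.round(np.r_[s,r],4)
E
python3 - <<'E'
from h import *
o=ctrl.get_obs(); print(yawof(o), np.degrees(o["q"]), toolR(o).as_matrix().round(3), ctrl.finger_overhang)
c=ctrl.camera("top")
print("red",ray(c,(203,183),.09),ray(c,(246,187),.09), "sealer tip",ray(c,(130,222),.25),ray(c,(165,100),.1))
for p,y in [((.30,.40,.38),90),((.45,.30,.38),90),((.60,.17,.38),90),((.60,.17,.22),90)]: print(p,plan(p,y))
E
```

```text
64.62939675360292 [ 5.28096810e+01  1.03798823e+01  9.21010650e+01  1.61562184e-04
  7.75684269e+01 -1.18197463e+01] [[-0.001 -0.904  0.428]
 [-0.001  0.428  0.904]
 [-1.     0.    -0.001]] 0.025
red [0.53323967 0.22283769 0.09      ] [0.52281136 0.11767016 0.09      ] sealer tip [0.42477506 0.3355128  0.25      ] [0.74042989 0.32057377 0.1       ]
(0.3, 0.4, 0.38) [-6.199e-01 -4.986e-01 -4.247e-01 -7.050e-02 -1.000e-04 -0.000e+00]
(0.45, 0.3, 0.38) [-6.2000e-01 -1.3905e+00 -5.5520e-01 -7.0500e-02 -1.0000e-04 -0.0000e+00]
(0.6, 0.17, 0.38) [-6.1990e-01 -2.3466e+00 -8.2110e-01 -7.0500e-02 -1.0000e-04 -0.0000e+00]
(0.6, 0.17, 0.22) [ 1.8010e-01 -2.3467e+00 -8.2060e-01 -7.0500e-02 -1.0000e-04 -0.0000e+00]
```

Request:
jog_arm(
  commands=[-0.3, 0, 0, 0, 0, 0, 0.1, -0.62, -0.2, -0.2, -0.02, 0, 0, 0.1, -0.62, -0.5, -0.43, -0.04, 0, 0, 0.1, -0.62, -0.8, -0.5, -0.07, 0, 0, 0.1, -0.62, -1, -0.6, -0.07, 0, 0, 0.1, -0.62, -1, -0.7, -0.07, 0, 0, 0.1, -0.62, -1, -0.8, -0.07, 0, 0, 0.1],
)

```text
time_s: 1.18
eef_pos: [0.3592, 0.2876, 0.3802]
eef_rot: [0.501, -0.499, 0.502, 0.499]
wrist_force: [-0.5, 0.4, 0.3]
opening: 0.552
```

```bash
python3 - <<'E'
from h import *
o=ctrl.get_obs(); print(o["time_s"],o["eef_pos"],yawof(o))
for p,y in [((.60,.17,.38),90),((.60,.17,.22),90)]: print(p,plan(p,y))
E
```

```text
1.175 [0.35922257 0.28759525 0.38016658] 89.6743707294473
(0.6, 0.17, 0.38) [ 9.0000e-04 -1.2072e+00 -5.8110e-01 -9.0000e-04 -0.0000e+00 -0.0000e+00]
(0.6, 0.17, 0.22) [ 8.0090e-01 -1.2073e+00 -5.8090e-01 -9.0000e-04 -0.0000e+00 -0.0000e+00]
```

Request:
jog_arm(
  commands=[0, -0.3, -0.2, 0, 0, 0, 0.1, 0, -0.6, -0.4, 0, 0, 0, 0.1, 0.3, -0.9, -0.58, 0, 0, 0, 0.1, 0.6, -1, -0.58, 0, 0, 0, 0.1, 0.8, -1, -0.58, 0, 0, 0, 0.1, 0.8, -1, -0.58, 0, 0, 0, 0.1, 0.8, -1, -0.58, 0, 0, 0, 0.1],
)

```text
time_s: 2.05
eef_pos: [0.558, 0.1729, 0.2205]
eef_rot: [0.5, -0.499, 0.501, 0.5]
wrist_force: [0.5, -0.1, 0.7]
opening: 0.551
```

```bash
python3 - <<'E'
from h import *
o=ctrl.get_obs(); c=ctrl.camera("wrist"); print(o["time_s"],o["eef_pos"],yawof(o),o["wrist_force"])
crop(c["frame"],0,0,640,400,1.25,"w1.png")
print(wproj(c,o,(.62,.203,.106)),wproj(c,o,(.62,.132,.106)))
E
```

```text
2.05 [0.55799149 0.17287324 0.22053787] 89.8293379922385 [ 0.47805933 -0.14974063  0.73721911]
[349.63760007 265.45312467] [271.9337007  265.57791963]
```

View pics/w1.png

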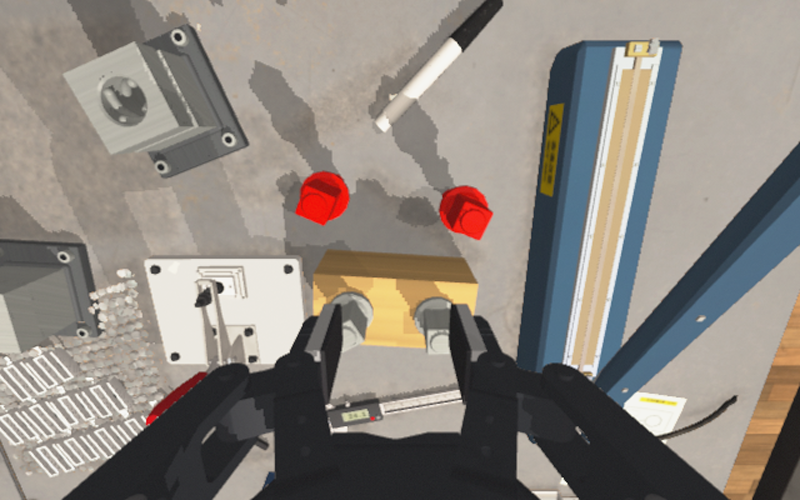

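The wrist view shows the heads at about (350,318) and (435,318), partly hidden by the fingers. The red look-alikes are at (322,198) and (466,213). I'll shift forward for a clear look.

Request:
jog_arm(
  commands=[0, -0.25, 0, 0, 0, 0, 0.1, 0.05, -0.5, 0, 0, 0, 0, 0.1, 0.1, -0.5, 0, 0, 0, 0, 0.1, 0.1, -0.5, 0, 0, 0, 0, 0.1],
)

```text
time_s: 2.6
eef_pos: [0.6578, 0.1731, 0.2015]
eef_rot: [0.501, -0.5, 0.5, 0.499]
wrist_force: [-0.1, 0.6, -0.6]
opening: 0.547
```

```bash
python3 - <<'E'
from h import *
o=ctrl.get_obs(); c=ctrl.camera("wrist"); print(o["time_s"],o["eef_pos"],yawof(o),o["wrist_force"])
import pickle; pickle.dump((o,c),open("w2.pkl","wb"))
crop(c["frame"],0,0,640,400,1.25,"w2.png"); crop(c["frame"],220,110,200,150,4,"w2c.png")
E
```

```text
2.6 [0.65782035 0.17308564 0.20151298] 89.87762229991998 [-0.09344288  0.56404303 -0.64378478]
```

View pics/w2.png

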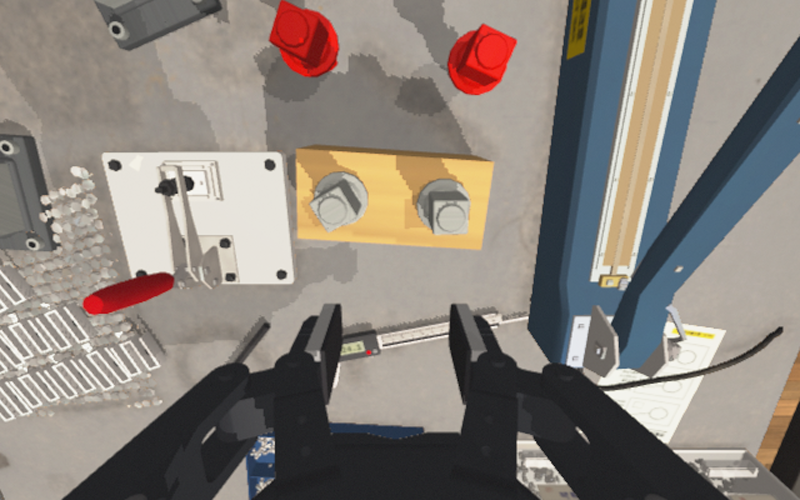

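View pics/w2c.png

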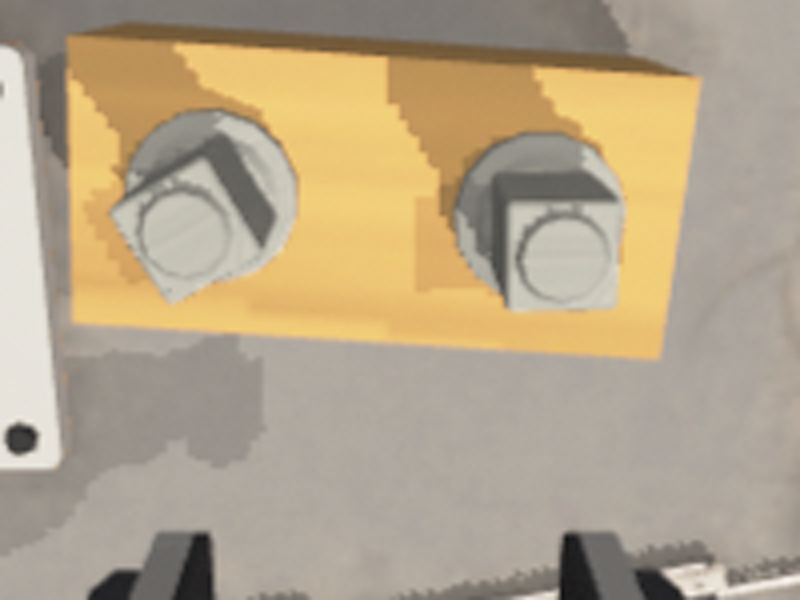

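The crop shows two steel heads. S1's top circle is at crop (185,230), turned about 33° in the image. S2's is at (564,259), nearly square to the image.

```bash
python3 - <<'E'
from h import *
import pickle
o,c=pickle.load(open("w2.pkl","rb"))
P=lambda x,y,z:wray(c,o,(220+(x+.5)/4-.5,110+(y+.5)/4-.5),z)
for cs,ci in [([(110,212),(205,150),(262,245),(172,303)],(185,230)),([(507,200),(620,200),(617,308),(507,310)],(564,259))]:
    w=np.array([P(x,y,.104)[:2] for x,y in cs]); print(w.round(4).tolist(),"mean",w.mean(0).round(4),"circ",P(*ci,.106)[:2].round(4))
    d=np.roll(w,-1,0)-w; print(np.linalg.norm(d,axis=1).round(4), (np.degrees(np.arctan2(d[:,1],d[:,0]))%90).round(1))
rk=[(67,37),(700,77),(662,358),(72,323)]; w=np.array([P(x,y,.064)[:2] for x,y in rk]); print(w.round(4).tolist(),w.mean(0))
t=ctrl.camera("top"); s=ctrl.camera("scene")
for p in [(.62,.203,.106),(.62,.132,.106)]: print(proj(t,p),proj(s,p))
crop(s["frame"],185,210,80,80,8,"s2.png"); crop(t["frame"],190,125,80,60,8,"t2.png")
E
```

```text
[[0.6213, 0.121], [0.6098, 0.1395], [0.6277, 0.1494], [0.6391, 0.1316]] mean [0.6245 0.1354] circ [0.6244 0.1353]
[0.0218 0.0205 0.0211 0.0207] [32.1 28.9 32.7 30.8]
[[0.6192, 0.1955], [0.6192, 0.2167], [0.6402, 0.2174], [0.6406, 0.1962]] mean [0.6298 0.2064] circ [0.63   0.2064]
[0.0211 0.021  0.0212 0.0214] [89.9  2.   1.   1.8]
[[0.5917, 0.1051], [0.6002, 0.2403], [0.6639, 0.2368], [0.6552, 0.1006]] [0.62775013 0.17067675]
[210.58664161 146.67022825] [206.64010343 256.63783138]
[239.75355643 146.50065441] [227.86252018 233.59976114]
```

View pics/s2.png

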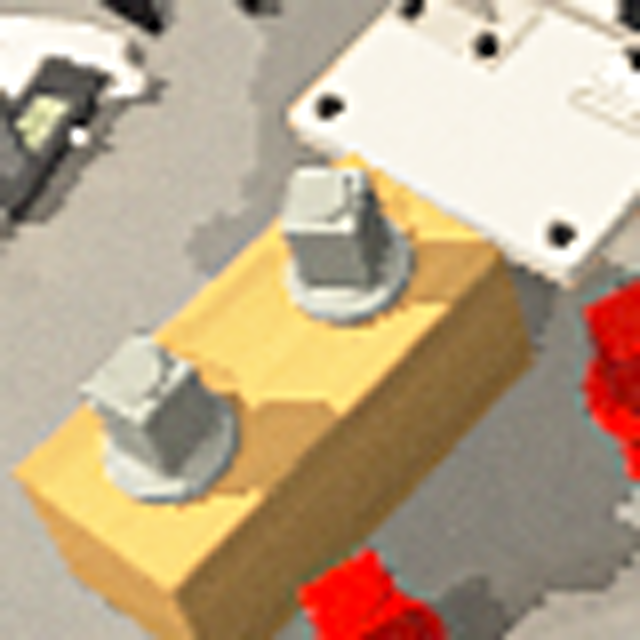

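Rack geometry agrees with the spindle positions: S1 (.6248,.1352) at yaw ≈31°, S2 (.630,.2065) at yaw ≈1.3°. Next, the nuts.

Request:
jog_arm(
  commands=[0, 0.2, -0.3, 0, 0, 0, 0.1, 0.05, 0.5, -0.6, 0, 0, 0, 0.1, 0.1, 0.8, -0.92, 0, 0, 0, 0.1, 0.1, 0.85, -0.92, 0, 0, 0, 0.1, 0.1, 0.85, -0.92, 0, 0, 0, 0.1, 0.1, 0.85, -0.92, 0, 0, 0, 0.1],
)

```text
time_s: 3.5
eef_pos: [0.4883, -0.0112, 0.1819]
eef_rot: [0.502, -0.5, 0.5, 0.498]
wrist_force: [0.4, 0.8, 0.7]
opening: 0.549
```

```bash
python3 - <<'E'
from h import *
o=ctrl.get_obs(); c=ctrl.camera("wrist"); print(o["time_s"],o["eef_pos"],yawof(o),o["wrist_force"])
import pickle; pickle.dump((o,c),open("w3.pkl","wb"))
crop(c["frame"],0,0,640,400,1.25,"w3.png"); crop(c["frame"],220,80,200,150,4,"w3c.png")
E
```

```text
3.5 [ 0.48831285 -0.01118605  0.18189402] 89.78609351743754 [0.39060288 0.81558176 0.73083228]
```

View pics/w3.png

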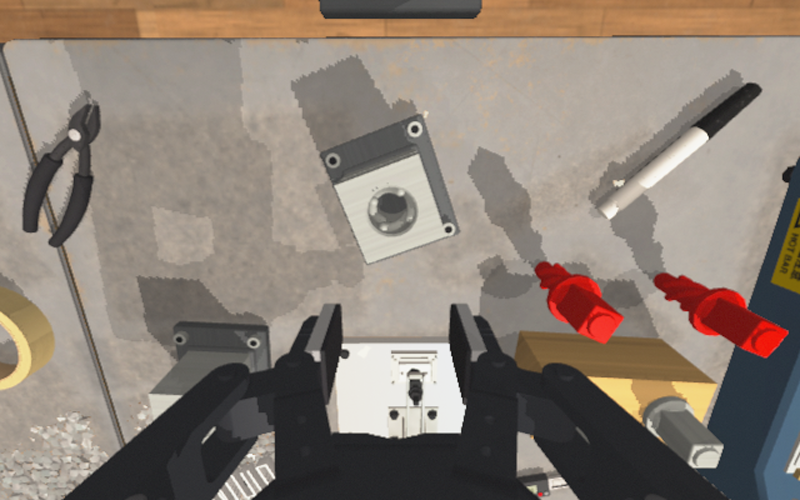

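View pics/w3c.png

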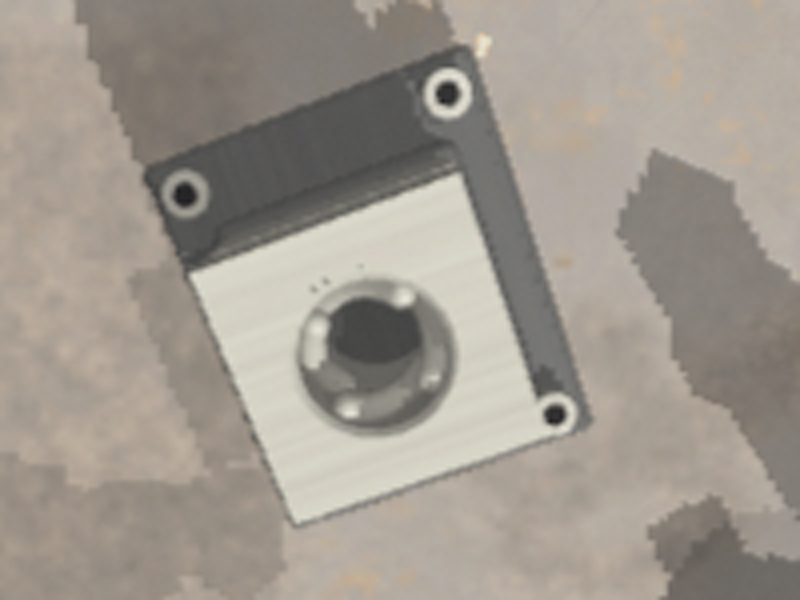

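Near nut: mouth centre at crop (377,357), block corners at (189,270), (464,172) and (297,525). Next the far nut.

Request:
jog_arm(
  commands=[0, -0.2, -0.25, 0, 0, 0, 0.1, 0, -0.5, -0.5, 0, 0, 0, 0.1, 0, -0.75, -0.79, 0, 0, 0, 0.1, 0, -0.8, -0.79, 0, 0, 0, 0.1, 0, -0.8, -0.79, 0, 0, 0, 0.1, 0, -0.8, -0.79, 0, 0, 0, 0.1],
)

```text
time_s: 4.3
eef_pos: [0.6474, -0.1681, 0.1799]
eef_rot: [0.5, -0.499, 0.5, 0.5]
wrist_force: [-0.0, 0.1, -0.6]
opening: 0.551
```

```bash
python3 - <<'E'
from h import *
o=ctrl.get_obs(); c=ctrl.camera("wrist"); print(o["time_s"],o["eef_pos"],yawof(o),o["wrist_force"])
import pickle; pickle.dump((o,c),open("w4.pkl","wb"))
crop(c["frame"],220,80,200,150,4,"w4c.png")
o,c=pickle.load(open("w3.pkl","rb"))
P=lambda x,y,z:wray(c,o,(220+(x+.5)/4-.5,80+(y+.5)/4-.5),z)[:2]
w=np.array([P(x,y,.072) for x,y in [(189,270),(464,172),(556,437),(297,525)]]); print(w.mean(0),P(377,357,.072)); d=np.roll(w,-1,0)-w
print(np.linalg.norm(d,axis=1).round(4), (np.degrees(np.arctan2(d[:,1],d[:,0]))%90).round(1), (w[1]+w[3])/2)
E
```

```text
4.3 [ 0.64738411 -0.16813905  0.17988016] 89.9170519061719 [-0.03603508  0.1340557  -0.62564564]
[ 0.45961068 -0.01334608] [ 0.45975104 -0.01325666]
[0.0564 0.0562 0.0568 0.0568] [19.  20.6 19.7 20.2] [ 0.45979291 -0.0133807 ]
```

View pics/w4c.png

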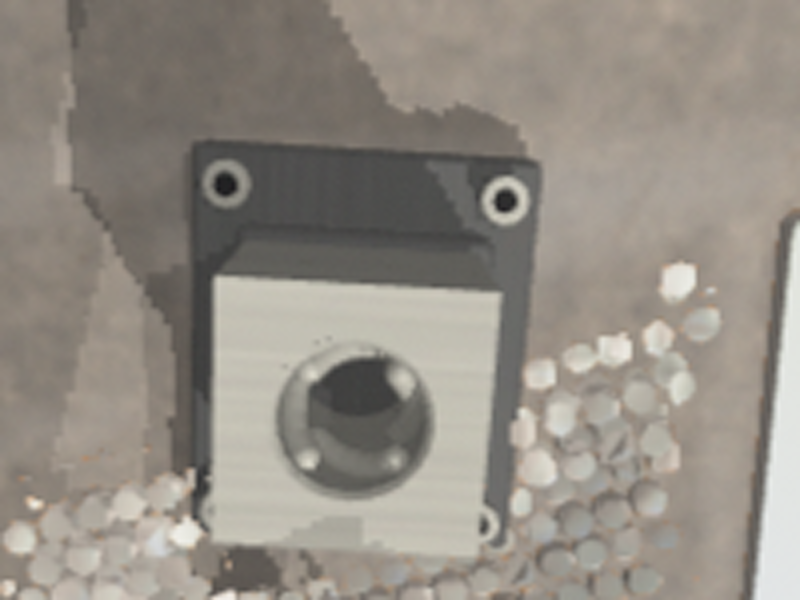

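```bash
python3 - <<'E'
from h import *
import pickle
o,c=pickle.load(open("w4.pkl","rb"))
P=lambda x,y,z:wray(c,o,(220+(x+.5)/4-.5,80+(y+.5)/4-.5),z)[:2]
w=np.array([P(x,y,.072) for x,y in [(213,276),(501,292),(480,557),(210,545)]]); print(w.mean(0),P(355,420,.072)); d=np.roll(w,-1,0)-w
print(np.linalg.norm(d,axis=1).round(4), (np.degrees(np.arctan2(d[:,1],d[:,0]))%90).round(1))
b=np.array([P(x,y,.012) for x,y in [(195,143),(541,160)]]);d=b[1]-b[0];print(np.linalg.norm(d),np.degrees(np.arctan2(d[1],d[0])))
q=np.degrees(o["q"]);print(q)
E
```

```text
[ 0.63142689 -0.17542333] [ 0.6309023  -0.17461741]
[0.056  0.0557 0.0566 0.0562] [86.8 87.2 87.2 86.6]
0.08228810291540734 87.22044234183788
[-2.47099523e+01  2.60218280e+01  8.11265937e+01  1.61479127e-02
  7.29040556e+01 -1.14631771e+02]
```

Far nut is at (.631,-.175), yaw 87 (mod 90); near (left-hand) nut at (.4597,-.0133), yaw 20. Now to S1 with yaw 121.

Request:
jog_arm(
  commands=[0, 0, 0.3, -0.03, 0, 0, 0.1, 0, 0, 0.6, -0.06, 0, 0, 0.1, 0, 0.05, 0.9, -0.086, 0, 0, 0.1, 0, 0.1, 1, -0.086, 0, 0, 0.1, 0, 0.11, 1, -0.086, 0, 0, 0.1],
)

```text
time_s: 4.97
eef_pos: [0.6247, 0.0325, 0.1807]
eef_rot: [-0.349, 0.615, -0.349, -0.615]
wrist_force: [0.0, -1.1, -0.2]
opening: 0.553
```

```bash
python3 - <<'E'
from h import *
o=ctrl.get_obs(); print(o["time_s"],o["eef_pos"],yawof(o))
print(plan((.6248,.1352,.15),121),plan((.6248,.1352,.102),121))
t=ctrl.camera("top"); print(ray(t,(363.75,144.5),.072),ray(t,(298.75,214.5),.072))
E
```

```text
4.975 [0.62472204 0.03250186 0.18072674] 120.91418023659128
[ 1.535e-01 -2.642e-01  4.404e-01 -2.000e-04 -1.000e-04 -0.000e+00] [ 3.935e-01 -2.642e-01  4.405e-01 -2.000e-04 -1.000e-04 -0.000e+00]
[ 0.63137189 -0.17194517  0.072     ] [ 0.45675496 -0.01002818  0.072     ]
```

Request:
jog_arm(
  commands=[0.05, -0.13, 0.22, 0, 0, 0, 0.1, 0.15, -0.264, 0.44, 0, 0, 0, 0.1, 0.15, -0.264, 0.44, 0, 0, 0, 0.1, 0.15, -0.264, 0.44, 0, 0, 0, 0.1],
)

```text
time_s: 5.52
eef_pos: [0.6266, 0.1315, 0.1504]
eef_rot: [-0.35, 0.615, -0.35, -0.614]
wrist_force: [-0.1, -0.1, 0.9]
opening: 0.548
```

```bash
python3 - <<'E'
from h import *
o=ctrl.get_obs(); c=ctrl.camera("wrist"); print(o["time_s"],o["eef_pos"],yawof(o),o["wrist_force"])
crop(c["frame"],220,150,200,150,4,"w5c.png")
print(plan((.6248,.1352,.102),121), wproj(c,o,(.6248,.1352,.106)))
E
```

```text
5.525 [0.62662783 0.13146845 0.15042108] 120.70178149542957 [-0.12474091 -0.07455001  0.85842879]
[ 2.439e-01 -1.300e-03  2.300e-02 -9.000e-04 -2.000e-04  1.000e-04] [324.12241634 239.06042438]
```

View pics/w5c.png

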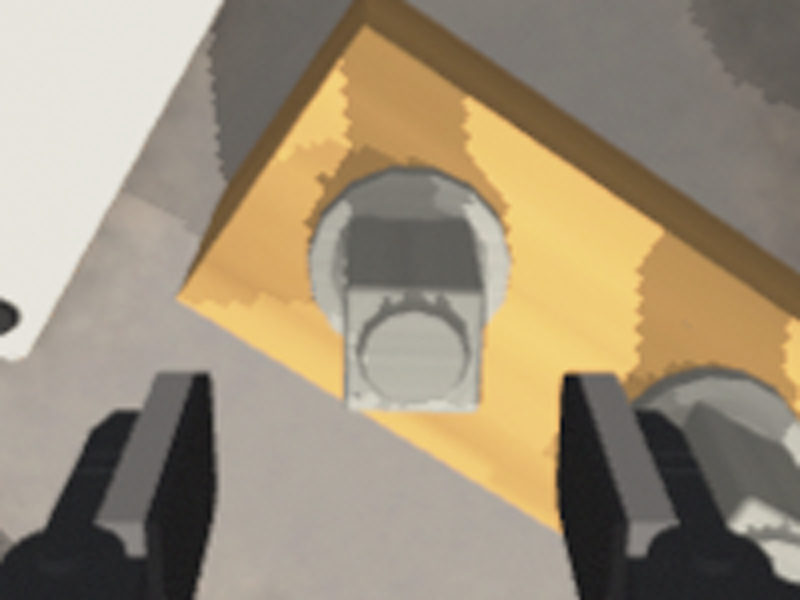

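Jaws are square to S1's head; circle seen at crop (414,357), predicted (416,356). Descend and close.

Request:
jog_arm(
  commands=[0.1, 0, 0.023, 0, 0, 0, 0.1, 0.242, 0, 0.023, 0, 0, 0, 0.1, 0.242, 0, 0.023, 0, 0, 0, 0.1, 0.242, 0, 0.023, 0, 0, 0, -1, 0.242, 0, 0.023, 0, 0, 0, -1, 0.242, 0, 0.023, 0, 0, 0, -1, 0.242, 0, 0.023, 0, 0, 0, -1, 0.242, 0, 0.023, 0, 0, 0, -1],
)

```text
time_s: 6.58
eef_pos: [0.6246, 0.1369, 0.103]
eef_rot: [-0.35, 0.615, -0.349, -0.614]
wrist_force: [1.3, -2.7, 5.7]
opening: 0.243
```

```bash
python3 - <<'E'
from h import *
o=ctrl.get_obs(); print(o["time_s"],o["eef_pos"],yawof(o),o["wrist_force"],o["opening"],o["torque"])
E
```

```text
6.575 [0.62456835 0.13694294 0.1030413 ] 120.78881136123867 [ 1.31788109 -2.71193908  5.71252987] 0.2432660161873367 [-0.25449615 -0.01853705 -0.00075578]
```

Request:
jog_arm(
  commands=[-0.15, 0, 0, 0, 0, 0, -1, -0.35, 0, 0, 0, 0, 0, -1, -0.6, 0, 0, 0, 0, 0, -1, -0.6, 0, 0, 0, 0, 0, -1, -0.6, 0, 0, 0, 0, 0, -1],
)

```text
time_s: 7.2
eef_pos: [0.6227, 0.1372, 0.2204]
eef_rot: [0.349, -0.614, 0.35, 0.616]
wrist_force: [0.2, -1.0, -3.8]
opening: 0.247
```

```bash
python3 - <<'E'
from h import *
o=ctrl.get_obs(); c=ctrl.camera("wrist"); print(o["time_s"],o["eef_pos"],yawof(o),o["wrist_force"],o["opening"])
crop(c["frame"],220,150,200,150,4,"w6c.png")
s=ctrl.camera("scene"); u=proj(s,(.6248,.1352,.17)).astype(int); print(u); crop(s["frame"],u[0]-40,u[1]-30,80,60,10,"s6.png")
E
```

```text
7.2 [0.62265623 0.13723992 0.22038862] 120.79719119004871 [ 0.19844117 -0.98876151 -3.84723423] 0.24662437696932382
[219 217]
```

View pics/w6c.png

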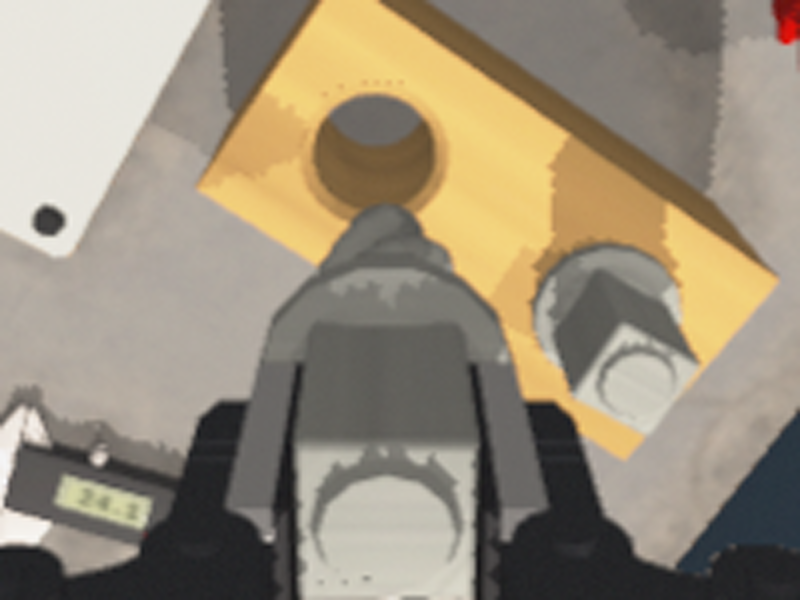

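View pics/s6.png

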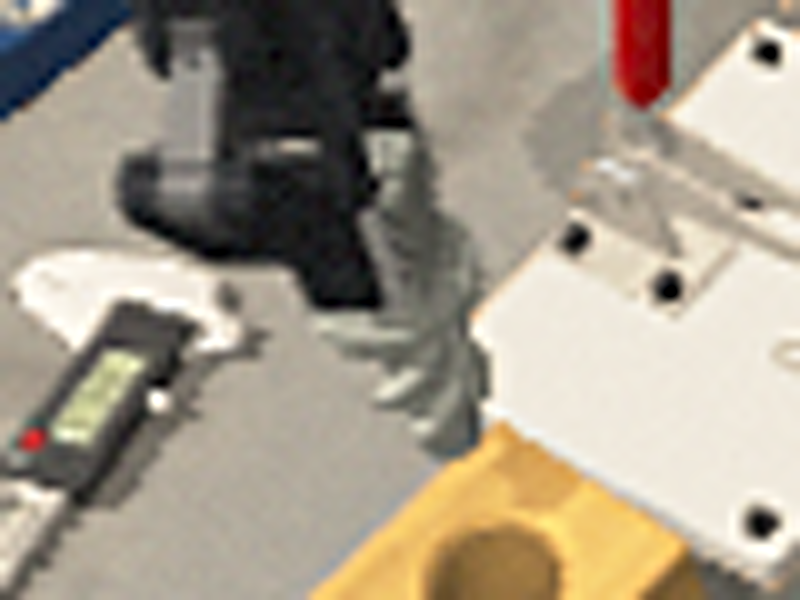

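```bash
python3 - <<'E'
from h import *
f=cv2.imread("pics/w6c.png"); # enlarge from 4x crop
g=f[190:290,280:490]; g=cv2.convertScaleAbs(cv2.resize(g,None,fx=3.6,fy=3.6,interpolation=cv2.INTER_CUBIC),alpha=1.8,beta=-90); cv2.imwrite("pics/w6d.png",g)
f=cv2.imread("pics/s6.png")[280:480,300:520]; cv2.imwrite("pics/s6d.png",cv2.convertScaleAbs(cv2.resize(f,None,fx=3,fy=3),alpha=1.6,beta=-80))
E
```

```text
(no output)
```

View pics/w6d.png

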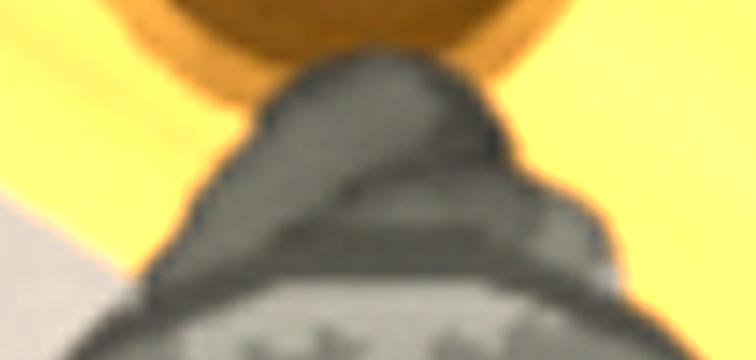

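View pics/s6d.png

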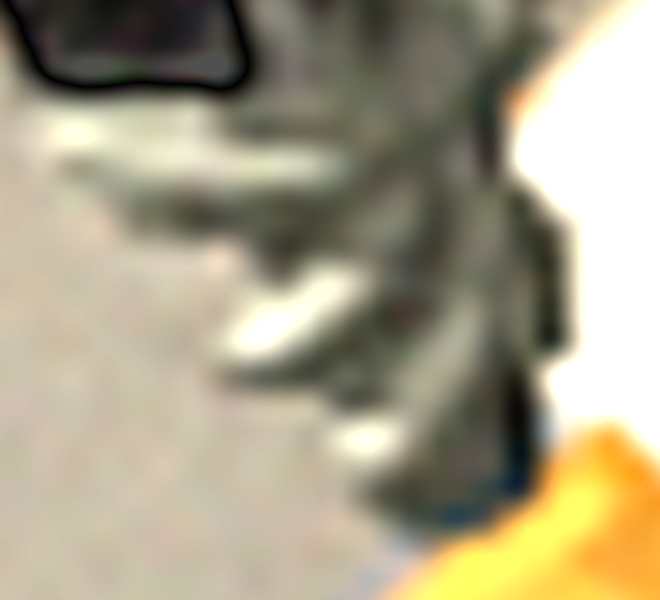

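Both crops show the ridges of S1 rising to the right ("/"), which means right-hand thread. I'll try the plain far nut first.

```bash
python3 - <<'E'
from h import *
print(plan((.627,-.02,.218),87))
E
```

```text
[ 5.900e-03  3.815e-01 -6.873e-01  9.390e-02  2.000e-04 -7.000e-04]
```

Request:
jog_arm(
  commands=[0, 0.11, -0.2, 0.02, 0, 0, -1, 0, 0.27, -0.48, 0.05, 0, 0, -1, 0, 0.42, -0.76, 0.08, 0, 0, -1, 0, 0.55, -1, 0.094, 0, 0, -1, 0, 0.55, -1, 0.094, 0, 0, -1, 0, 0.55, -1, 0.094, 0, 0, -1],
)

```text
time_s: 8.05
eef_pos: [0.6307, -0.0908, 0.22]
eef_rot: [0.513, -0.485, 0.514, 0.488]
wrist_force: [0.1, 0.5, -2.8]
opening: 0.244
```

```bash
python3 - <<'E'
from h import *
o=ctrl.get_obs(); print(o["time_s"],o["eef_pos"],yawof(o),o["opening"])
print(plan((.631,-.175,.218),87),plan((.631,-.175,.2),87))
E
```

```text
8.05 [ 0.63068273 -0.09083872  0.22001646] 86.92096754097668 0.24374984603146083
[ 9.400e-03 -2.420e-02 -4.201e-01 -2.000e-04  2.000e-04 -5.000e-04] [ 9.940e-02 -2.450e-02 -4.203e-01 -2.000e-04  2.000e-04 -5.000e-04]
```

Request:
jog_arm(
  commands=[0, -0.01, -0.2, 0, 0, 0, -1, 0.1, -0.024, -0.42, 0, 0, 0, -1, 0.2, -0.024, -0.42, 0, 0, 0, -1, 0.2, -0.024, -0.42, 0, 0, 0, -1, 0.2, -0.024, -0.42, 0, 0, 0, -1],
)

```text
time_s: 8.68
eef_pos: [0.6322, -0.1734, 0.182]
eef_rot: [0.513, -0.487, 0.513, 0.487]
wrist_force: [0.4, -0.1, -3.0]
opening: 0.241
```

```bash
python3 - <<'E'
from h import *
o=ctrl.get_obs(); c=ctrl.camera("wrist"); print(o["time_s"],o["eef_pos"],yawof(o),o["wrist_force"])
crop(c["frame"],220,120,200,150,4,"w7c.png")
f=lambda P:((wproj(c,o,P)-[220,120])*4+1.5).round(0)
print("mouth pred",f((.631,-.175,.072)),"tip pred",f(np.r_[o["eef_pos"][:2],o["eef_pos"][2]-.097]),"collar",f(np.r_[o["eef_pos"][:2],o["eef_pos"][2]-.033]))
t=ctrl.camera("top"); crop(t["frame"],330,110,70,60,10,"t7.png")
print(plan((.631,-.175,.144),87))
E
```

```text
8.675 [ 0.63219474 -0.17338181  0.18203389] 87.0784770452098 [ 0.3613304  -0.07744214 -3.00862225]
mouth pred [379. 328.] tip pred [387. 355.] collar [387. 509.]
[ 1.95e-01  8.30e-03 -5.20e-03  2.00e-04 -1.00e-04  2.00e-04]
```

View pics/w7c.png

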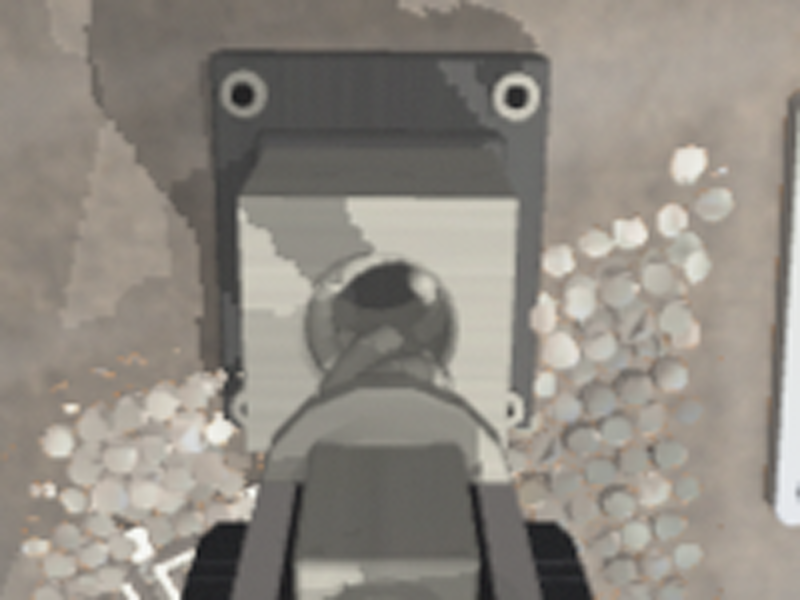

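Mouth centre at crop (381,326), thread right above it, head parallel to the block. Small correction, then lower to the starting height.

Request:
jog_arm(
  commands=[0, 0.006, -0.0075, 0, 0, 0, -1, 0.05, 0.006, -0.0075, 0, 0, 0, -1, 0.1, 0.006, -0.0075, 0, 0, 0, -1, 0.15, 0.006, -0.0075, 0, 0, 0, -1, 0.18, 0.006, -0.0075, 0, 0, 0, -1, 0.185, 0.006, -0.0075, 0, 0, 0, -1, 0.185, 0.006, -0.0075, 0, 0, 0, -1],
)

```text
time_s: 9.65
eef_pos: [0.6307, -0.1767, 0.145]
eef_rot: [0.513, -0.487, 0.513, 0.486]
wrist_force: [-0.8, -1.2, -3.3]
opening: 0.247
```

```bash
python3 - <<'E'
from h import *
o=ctrl.get_obs(); print(o["time_s"],o["eef_pos"],yawof(o),o["wrist_force"],o["torque"],o["opening"],np.degrees(o["q"])[5])
E
```

```text
9.65 [ 0.63071878 -0.17671445  0.14497263] 86.94807281106152 [-0.81845387 -1.16817538 -3.29352749] [-0.04220994 -0.01341534 -0.03303738] 0.2470229955540979 -112.95594128287915
```

Request:
jog_arm(
  commands=[0.009, 0, 0.003, 0.025, 0, 0, -1, 0.018, 0, 0.003, 0.05, 0, 0, -1, 0.027, 0, 0.003, 0.075, 0, 0, -1, 0.036, 0, 0.003, 0.1, 0, 0, -1, 0.036, 0, 0.003, 0.1, 0, 0, -1],
)

```text
time_s: 10.28
eef_pos: [0.6308, -0.1761, 0.138]
eef_rot: [0.638, -0.305, 0.638, 0.304]
wrist_force: [0.5, -0.8, -2.9]
opening: 0.244
```

```bash
python3 - <<'E'
from h import *
o=ctrl.get_obs(); print(o["time_s"],o["eef_pos"],yawof(o),o["wrist_force"],o["torque"],o["opening"],np.degrees(o["q"])[5])
E
```

```text
10.275 [ 0.63082747 -0.17607867  0.13798249] 51.02918313381921 [ 0.46281365 -0.78022398 -2.88676471] [ 0.05488538 -0.14802518  0.01854288] 0.244005641806725 -76.98698504776289
```

No resistance after 7 mm and 36°, so S1 is right-hand. Continue.

Request:
jog_arm(
  commands=[0.01, 0, 0, 0.0275, 0, 0, -1, 0.02, 0, 0, 0.055, 0, 0, -1, 0.03, 0, 0, 0.0825, 0, 0, -1, 0.04, 0, 0, 0.11, 0, 0, -1, 0.05, 0, 0, 0.1375, 0, 0, -1, 0.06, 0, 0, 0.165, 0, 0, -1, 0.07, 0, 0, 0.1925, 0, 0, -1, 0.08, 0, 0, 0.22, 0, 0, -1, 0.08, 0, 0, 0.22, 0, 0, -1],
)

```text
time_s: 11.4
eef_pos: [0.6307, -0.1761, 0.1219]
eef_rot: [0.686, 0.171, 0.686, -0.171]
wrist_force: [0.1, -0.7, -2.5]
opening: 0.244
```

```bash
python3 - <<'E'
from h import *
o=ctrl.get_obs(); print(o["time_s"],o["eef_pos"],yawof(o),o["wrist_force"],o["torque"],o["opening"],np.degrees(o["q"])[5])
E
```

```text
11.4 [ 0.63068069 -0.17609419  0.12185462] -28.002163845408333 [ 0.05494108 -0.65261188 -2.49691185] [ 0.02227305 -0.03663825  0.00376834] 0.24388672671983327 2.043002949137454
```

22 mm down. Release and rise.

Request:
jog_arm(
  commands=[0, 0, 0, 0, 0, 0, 0.1, 0, 0, 0, 0, 0, 0, 0.1, 0, 0, 0, 0, 0, 0, 0.1, -0.2, 0, 0, 0, 0, 0, 0.1, -0.4, 0, 0, 0, 0, 0, 0.1, -0.4, 0, 0, 0, 0, 0, 0.1],
)

```text
time_s: 12.15
eef_pos: [0.6331, -0.1771, 0.2066]
eef_rot: [0.689, 0.172, 0.683, -0.173]
wrist_force: [0.2, 0.2, -0.1]
opening: 0.546
```

```bash
python3 - <<'E'
from h import *
o=ctrl.get_obs(); c=ctrl.camera("wrist"); print(o["time_s"],o["eef_pos"],yawof(o),o["wrist_force"],o["opening"],np.degrees(o["q"]))
crop(c["frame"],0,0,640,400,1.25,"w8.png")
for y in (1.3,91.3): print(plan((.63,.2065,.2),y))
E
```

```text
12.15 [ 0.63305909 -0.17706546  0.20661835] -28.192417447835133 [ 0.24108562  0.15716643 -0.10052901] 0.5461929092382583 [-2.59497308e+01  2.28088993e+01  8.23211481e+01  4.24308780e-04
  7.43839811e+01  2.24249188e+00]
[ 1.6300e-02  1.6835e+00 -9.1310e-01 -8.2000e-02  7.0000e-04  2.0000e-04]
[ 1.6300e-02  1.6835e+00 -9.1310e-01 -3.3200e-01  4.0000e-04  7.0000e-04]
```

View pics/w8.png

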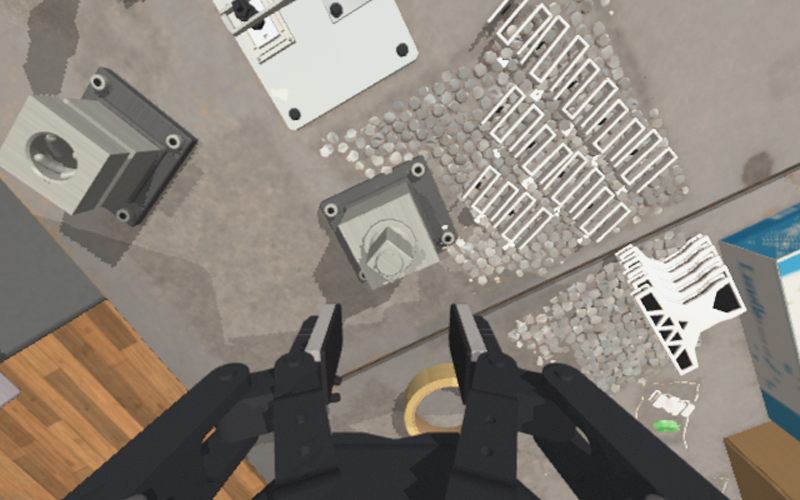

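S1 stands upright in the plain nut, at (390,255) in the view. Now S2, gripping at yaw −88.7.

Request:
jog_arm(
  commands=[0, 0.2, -0.11, 0.028, 0, 0, 0.1, 0, 0.45, -0.24, 0.056, 0, 0, 0.1, 0, 0.7, -0.38, 0.084, 0, 0, 0.1, 0, 0.92, -0.5, 0.112, 0, 0, 0.1, 0, 1, -0.54, 0.14, 0, 0, 0.1, 0, 1, -0.54, 0.168, 0, 0, 0.1, 0, 1, -0.54, 0.168, 0, 0, 0.1],
)

```text
time_s: 13.08
eef_pos: [0.6294, 0.0517, 0.2001]
eef_rot: [0.505, 0.493, 0.507, -0.494]
wrist_force: [0.4, -0.8, -0.8]
opening: 0.55
```

```bash
python3 - <<'E'
from h import *
o=ctrl.get_obs();print(o["time_s"],o["eef_pos"],yawof(o))
print(plan((.63,.2065,.15),-88.7))
E
```

```text
13.075 [0.62935646 0.05174424 0.20013183] -88.57771210278766
[ 2.508e-01  2.300e-02 -7.734e-01  3.000e-04 -0.000e+00  4.000e-04]
```

Request:
jog_arm(
  commands=[0, 0, -0.25, 0, 0, 0, 0.1, 0.05, 0.01, -0.5, 0, 0, 0, 0.1, 0.15, 0.023, -0.77, 0, 0, 0, 0.1, 0.25, 0.023, -0.773, 0, 0, 0, 0.1, 0.25, 0.023, -0.773, 0, 0, 0, 0.1, 0.25, 0.023, -0.773, 0, 0, 0, 0.1],
)

```text
time_s: 13.82
eef_pos: [0.6318, 0.2044, 0.1519]
eef_rot: [0.505, 0.495, 0.505, -0.495]
wrist_force: [-0.2, -0.2, -0.1]
opening: 0.551
```

```bash
python3 - <<'E'
from h import *
o=ctrl.get_obs(); c=ctrl.camera("wrist"); print(o["time_s"],o["eef_pos"],yawof(o),o["wrist_force"])
crop(c["frame"],220,150,200,150,4,"w9c.png")
print(plan((.63,.2065,.103),-88.7), (wproj(c,o,(.63,.2065,.106))-[220,150])*4+1.5)
E
```

```text
13.825 [0.63181933 0.20437735 0.15193312] -88.76523439029857 [-0.15468829 -0.18789971 -0.08609112]
[ 2.476e-01 -1.090e-02 -1.050e-02 -2.000e-04  0.000e+00 -2.000e-04] [370.30942976 372.23521732]
```

View pics/w9c.png

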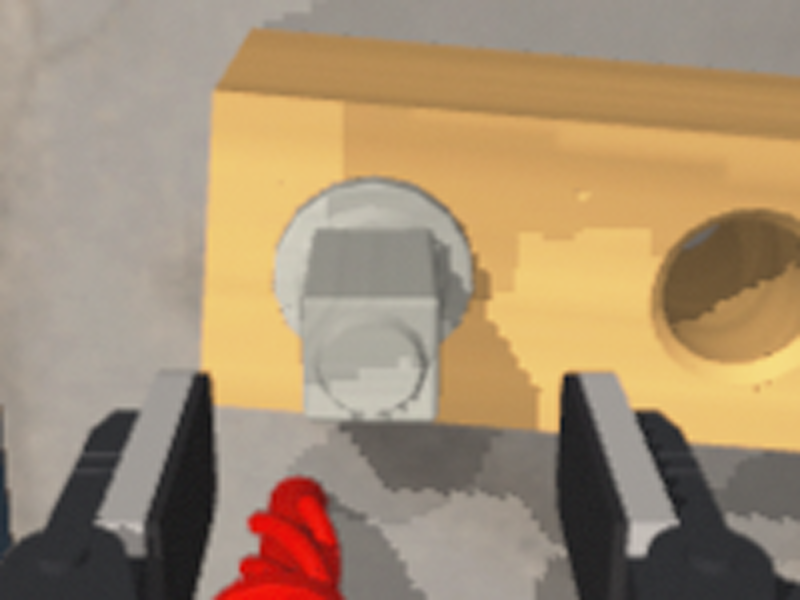

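S2 circle at crop (371,366), predicted (370,372); jaws square to it. Descend with the small shift and grip.

Request:
jog_arm(
  commands=[0.1, -0.006, -0.011, 0, 0, 0, 0.1, 0.245, -0.006, -0.011, 0, 0, 0, 0.1, 0.245, -0.006, -0.011, 0, 0, 0, 0.1, 0.245, -0.006, -0.011, 0, 0, 0, -1, 0.245, -0.006, -0.011, 0, 0, 0, -1, 0.245, -0.006, -0.011, 0, 0, 0, -1, 0.245, -0.006, -0.011, 0, 0, 0, -1, 0.245, -0.006, -0.011, 0, 0, 0, -1],
)

```text
time_s: 14.88
eef_pos: [0.631, 0.2082, 0.104]
eef_rot: [0.506, 0.495, 0.505, -0.494]
wrist_force: [0.4, -1.1, 5.9]
opening: 0.247
```

```bash
python3 - <<'E'
from h import *
o=ctrl.get_obs();print(o["time_s"],o["eef_pos"],yawof(o),o["wrist_force"],o["torque"],o["opening"])
E
```

```text
14.875 [0.63099004 0.20817376 0.10398714] -88.7298040559468 [ 0.38454408 -1.13275473  5.88222872] [-0.11331776  0.01490769  0.02679146] 0.2468710349117883
```

Request:
jog_arm(
  commands=[-0.15, 0, 0, 0, 0, 0, -1, -0.35, 0, 0, 0, 0, 0, -1, -0.65, 0, 0, 0, 0, 0, -1, -0.65, 0, 0, 0, 0, 0, -1, -0.65, 0, 0, 0, 0, 0, -1],
)

```text
time_s: 15.5
eef_pos: [0.6293, 0.2081, 0.2314]
eef_rot: [0.505, 0.494, 0.506, -0.495]
wrist_force: [-0.1, -0.1, -4.0]
opening: 0.245
```

```bash
python3 - <<'E'
from h import *
o=ctrl.get_obs();c=ctrl.camera("wrist");print(o["time_s"],o["eef_pos"],yawof(o),o["wrist_force"],o["opening"])
f=c["frame"][170:240,270:370,::-1]; cv2.imwrite("pics/w10.png",cv2.convertScaleAbs(cv2.resize(f,None,fx=7,fy=7,interpolation=cv2.INTER_CUBIC),alpha=1.6,beta=-70))
print(plan((.4597,-.0133,.22),-70))
E
```

```text
15.5 [0.62926534 0.20809507 0.23143458] -88.72465487945121 [-0.0840642  -0.14934352 -4.01173714] 0.24499927856911377
[ 5.5300e-02 -8.6920e-01  1.0874e+00 -5.2000e-02 -0.0000e+00  7.0000e-04]
```

View pics/w10.png

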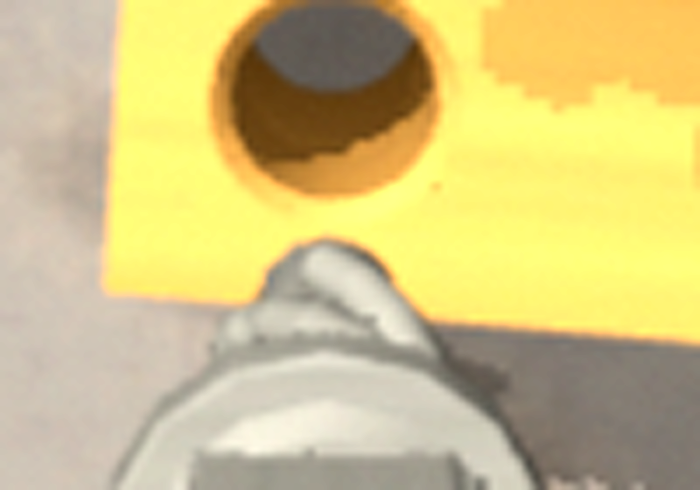

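S2's ridges slope the other way ("\"), so it is left-hand, which agrees. On to the grooved nut.

Request:
jog_arm(
  commands=[0, -0.15, 0.19, -0.013, 0, 0, -1, 0, -0.35, 0.44, -0.026, 0, 0, -1, 0, -0.55, 0.69, -0.04, 0, 0, -1, 0, -0.75, 0.9, -0.052, 0, 0, -1, 0.05, -0.87, 1, -0.052, 0, 0, -1, 0.05, -0.87, 1, -0.052, 0, 0, -1, 0.05, -0.87, 1, -0.052, 0, 0, -1],
)

```text
time_s: 16.42
eef_pos: [0.4604, 0.0046, 0.2218]
eef_rot: [0.579, 0.406, 0.58, -0.406]
wrist_force: [0.3, -0.5, -2.8]
opening: 0.249
```

```bash
python3 - <<'E'
from h import *
o=ctrl.get_obs();print(o["time_s"],o["eef_pos"],yawof(o),o["wrist_force"],o["opening"])
print(plan((.4597,-.0133,.182),-70))
E
```

```text
16.425 [0.46040733 0.00463352 0.22177805] -70.03074414362452 [ 0.34243172 -0.47655474 -2.80758296] 0.24857477862283797
[ 1.988e-01 -3.370e-02  8.330e-02 -1.000e-04 -2.000e-04  2.000e-04]
```

Request:
jog_arm(
  commands=[0.05, -0.034, 0.083, 0, 0, 0, -1, 0.15, -0.034, 0.083, 0, 0, 0, -1, 0.2, -0.034, 0.083, 0, 0, 0, -1, 0.2, -0.034, 0.083, 0, 0, 0, -1, 0.2, -0.034, 0.083, 0, 0, 0, -1],
)

```text
time_s: 17.05
eef_pos: [0.4604, -0.0134, 0.1832]
eef_rot: [0.58, 0.406, 0.579, -0.405]
wrist_force: [0.3, -0.7, -1.9]
opening: 0.247
```

```bash
python3 - <<'E'
from h import *
o=ctrl.get_obs(); c=ctrl.camera("wrist"); print(o["time_s"],o["eef_pos"],yawof(o),o["wrist_force"])
crop(c["frame"],220,120,200,150,4,"w11c.png")
f=lambda P:((wproj(c,o,P)-[220,120])*4+1.5).round(0)
print("mouth pred",f((.4597,-.0133,.072)),"tip pred",f(np.r_[o["eef_pos"][:2],o["eef_pos"][2]-.098]),"collar",f(np.r_[o["eef_pos"][:2],o["eef_pos"][2]-.034]))
print(plan((.4597,-.0133,.145),-70))
E
```

```text
17.05 [ 0.46043748 -0.01336338  0.18320486] -69.96865094210088 [ 0.28925945 -0.67190367 -1.88773306]
mouth pred [381. 343.] tip pred [382. 362.] collar [382. 518.]
[ 1.918e-01 -3.600e-03 -2.100e-03  1.000e-04  1.000e-04 -1.000e-04]
```

View pics/w11c.png

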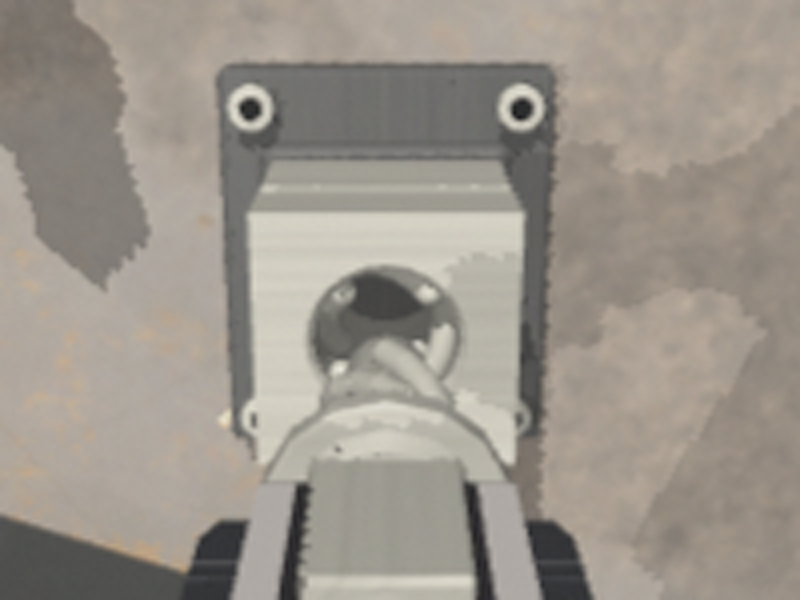

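Groove visible at crop (390,187). Mouth centre (387,340) and spindle axis (389) agree, head parallel. Straight down to the start height.

Request:
jog_arm(
  commands=[0.05, 0, 0, 0, 0, 0, -1, 0.1, 0, 0, 0, 0, 0, -1, 0.15, 0, 0, 0, 0, 0, -1, 0.18, 0, 0, 0, 0, 0, -1, 0.188, 0, 0, 0, 0, 0, -1, 0.188, 0, 0, 0, 0, 0, -1],
)

```text
time_s: 17.85
eef_pos: [0.46, -0.0136, 0.1451]
eef_rot: [0.579, 0.406, 0.579, -0.406]
wrist_force: [-0.4, -0.3, -2.2]
opening: 0.245
```

```bash
python3 - <<'E'
from h import *
o=ctrl.get_obs(); print(o["time_s"],o["eef_pos"],yawof(o),o["wrist_force"],o["torque"],o["opening"],np.degrees(o["q"])[5])
E
```

```text
17.85 [ 0.459961   -0.01363167  0.14510264] -70.01094024043232 [-0.41593455 -0.29706125 -2.2269809 ] [ 0.00404601 -0.02363452 -0.03205133] 0.2450429415194664 53.480235165987295
```

Request:
jog_arm(
  commands=[0.009, 0, 0, -0.025, 0, 0, -1, 0.018, 0, 0, -0.05, 0, 0, -1, 0.027, 0, 0, -0.075, 0, 0, -1, 0.036, 0, 0, -0.1, 0, 0, -1, 0.036, 0, 0, -0.1, 0, 0, -1],
)

```text
time_s: 18.48
eef_pos: [0.4599, -0.0135, 0.1381]
eef_rot: [0.676, 0.207, 0.676, -0.207]
wrist_force: [-0.3, 0.8, -2.8]
opening: 0.243
```

```bash
python3 - <<'E'
from h import *
o=ctrl.get_obs(); print(o["time_s"],o["eef_pos"],yawof(o),o["wrist_force"],o["torque"],o["opening"],np.degrees(o["q"])[5])
E
```

```text
18.475 [ 0.45994699 -0.01354221  0.13805225] -34.08896528460815 [-0.33397245  0.8012013  -2.83618785] [ 0.11216442 -0.01253775 -0.01508057] 0.24331970831552538 17.55976876265086
```

Free running; S2 is left-hand. Continue down.

Request:
jog_arm(
  commands=[0.01, 0, 0, -0.0275, 0, 0, -1, 0.02, 0, 0, -0.055, 0, 0, -1, 0.03, 0, 0, -0.0825, 0, 0, -1, 0.04, 0, 0, -0.11, 0, 0, -1, 0.05, 0, 0, -0.1375, 0, 0, -1, 0.06, 0, 0, -0.165, 0, 0, -1, 0.07, 0, 0, -0.1925, 0, 0, -1, 0.08, 0, 0, -0.22, 0, 0, -1, 0.08, 0, 0, -0.22, 0, 0, -1],
)

```text
time_s: 19.6
eef_pos: [0.4593, -0.0134, 0.1217]
eef_rot: [0.653, -0.27, 0.654, 0.271]
wrist_force: [-1.9, 1.3, -3.4]
opening: 0.246
```

Request:
jog_arm(
  commands=[0, 0, 0, 0, 0, 0, 0.1, 0, 0, 0, 0, 0, 0, 0.1, 0, 0, 0, 0, 0, 0, 0.1, -0.2, 0, 0, 0, 0, 0, 0.1, -0.5, 0, 0, 0, 0, 0, 0.1, -0.5, 0, 0, 0, 0, 0, 0.1, -0.5, 0, 0, 0, 0, 0, 0.1],
)

```text
time_s: 20.48
eef_pos: [0.4599, -0.0136, 0.222]
eef_rot: [0.653, -0.272, 0.653, 0.271]
wrist_force: [-0.6, -0.5, -0.8]
opening: 0.545
```

```bash
python3 - <<'E'
from h import *
o=ctrl.get_obs(); print(o["time_s"],o["eef_pos"],yawof(o),o["wrist_force"],o["opening"])
c=ctrl.camera("wrist"); crop(c["frame"],0,0,640,400,1.25,"w12.png")
s=ctrl.camera("scene"); crop(s["frame"],230,130,160,120,5,"s12.png")
E
```

```text
20.475 [ 0.45991633 -0.01362407  0.22195867] 45.15941672493252 [-0.55801466 -0.46421858 -0.84866209] 0.5448836537129061
```

View pics/w12.png

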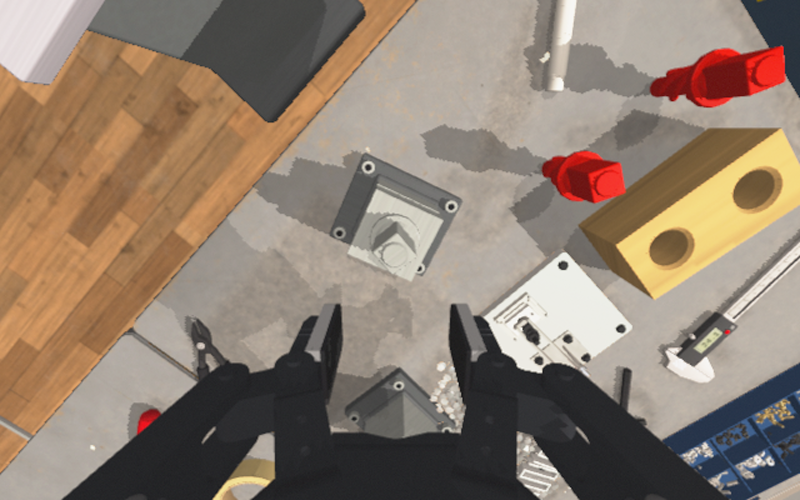

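View pics/s12.png

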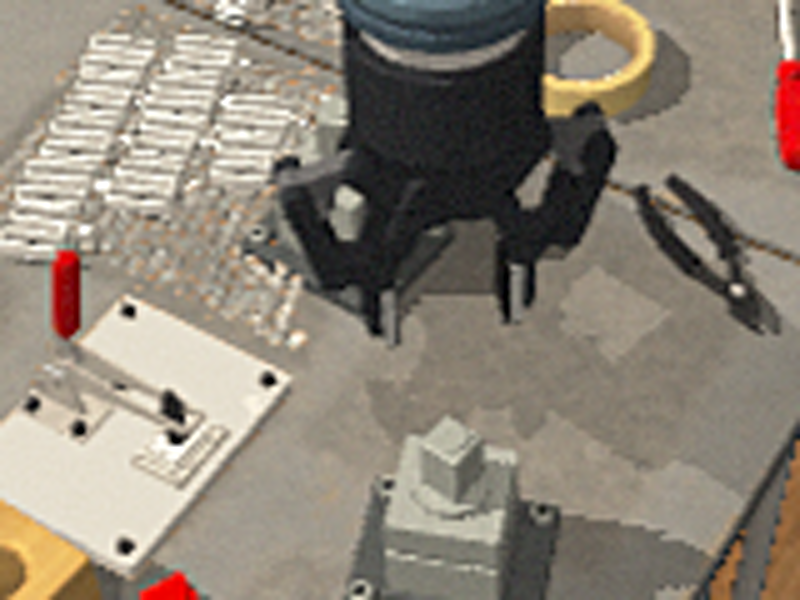

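S2 stands in the grooved nut, upright and released. A numeric height check of both heads, then hand in.

```bash
python3 - <<'E'
from h import *
o=ctrl.get_obs(); c=ctrl.camera("wrist")
for z in (.105,.115,.1237,.135,.147): print("S2",z,(wproj(c,o,(.4597,-.0133,z))*1.25).round(0))
t=ctrl.camera("top"); crop(t["frame"],280,120,110,115,6,"t13.png")
for z in (.115,.123,.147): print([((proj(t,(x,y,z))-[280,120])*6).round() for x,y in((.631,-.175),(.4597,-.0133))])
E
```

```text
S2 0.105 [395. 252.]
S2 0.115 [395. 257.]
S2 0.1237 [395. 262.]
S2 0.135 [395. 268.]
S2 0.147 [395. 276.]
[array([518., 123.]), array([115., 549.])]
[array([520., 118.]), array([114., 546.])]
[array([525., 103.]), array([111., 540.])]
```

View pics/t13.png

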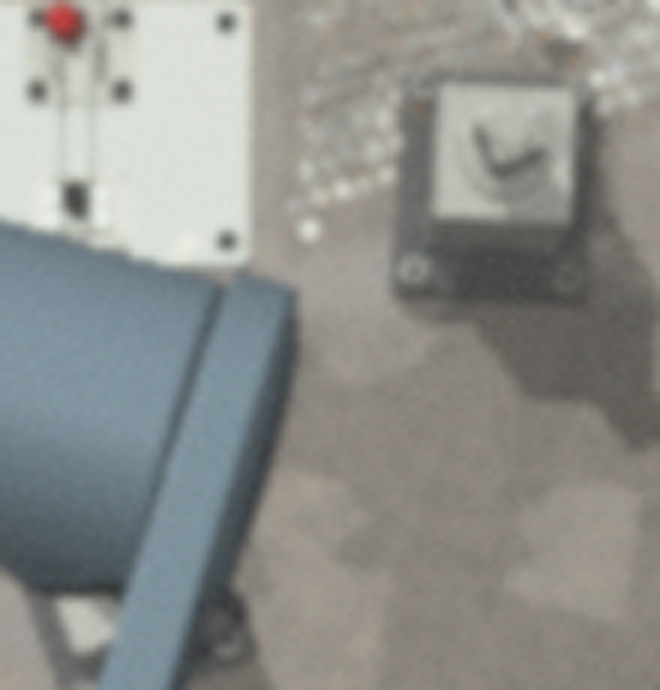

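```bash
python3 - <<'E'
from bench import ctrl
print(ctrl.hand_in())
E
```

```text
the job is handed in; nothing more can be done
None
```

I sorted both spindles and handed the job in at about 20.6 s. No verdict is reported.

- **Right-hand:** the spindle from the rack's right-hand (−y) hole is in the plain, far nut. I screwed it clockwise about 115°.
- **Left-hand:** the spindle from the left-hand (+y) hole is in the grooved, near nut. I screwed it anticlockwise about 115°.

**Thread hand:** close-ups of the ridges showed it beforehand, and each spindle then ran freely past the 5 mm at which the wrong one stops. Contact forces stayed within a few N.

**Depth:** both were driven about 22–23 mm down before release. In the wrist view after release, the left-hand head sits about where it would with the collar on the nut, so it sank a little further. I measured the right-hand spindle's depth only by how far it was driven; the pictures show it upright and low in its nut.

**Last checks:** both spindles looked upright and released, and the gripper was clear with near-zero force. I did not touch the tape, pen, nippers or red look-alikes.

**Disagreement:** the top camera placed the nuts 3–4 mm from where the wrist camera did. I used the wrist camera, and both spindles entered without resistance.

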